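Snap the fret-slotting template onto its jig

ROBOT

A 7-joint arm with a two-finger parallel gripper is mounted at the origin on the work surface. World frame = base frame: x ahead of the robot, y to its left, z up, the work surface at z = 0. Lengths are in m, angles in rad, forces in N, time in s.
With the tool pointing down it reaches from about 0.425 to 0.825 m from the base axis. Payload 3.6 kg.
Tool frame: the origin (TCP) lies where the fingers leave the gripper's body, on its centre line; the fingertips stand 73 mm ahead of it and the grasp point (between the pads) lies 54 mm ahead of it; z points along the fingers, y is the line along which they close (so a half turn about z gives the same grasp; the last joint's range is limited). The gripper opens to 85 mm and grips with 20 to 120 N. Pads are 22 mm wide; open, the fingers measure 114 mm over their backs; the gripper's body (76 mm by 85 mm) begins 54 mm behind the grasp point. The pads swing forward as they close: fully open they stand 13 mm farther back than shut.
Start: joints at [-1.371, 0.615, -0.013, 1.423, 0.008, 1.103, -0.04], TCP at [0.146, 0.633, 0.304] pointing down, gripper open.
Joint ranges: [-3.12, 3.12], [-0.3, 2.06], [-1.34, 1.32], [0.26, 2.42], [-1.36, 4.5], [0.01, 1.98], [-2.84, 2.84]. Speed limits (rad/s): [2.79, 2.79, 3.14, 3.14, 3.14, 3.14, 3.14].

INTERFACE

Orientations are given as a unit quaternion [x, y, z, w].
In Python, from station import arm, snapshot, camera_info, ticket gives the robot as it stands. Calls block until the motion is done:
- arm.movep(position, orientation): joint-space move of the TCP to a pose.
- arm.line_to(position, velocity=0.15, ori=None): straight line of the TCP; ori=None keeps the orientation; velocity is the mean speed in m/s.
- arm.move_j(angles): joint-space move.
- arm.move_gripper(opening, effort=None): opening from 0.0 (shut) to 1.0 (fully open); effort is the grip in N (None keeps the last); returns when the fingers have stopped.
- arm.pause(seconds).
- arm.ik(position, orientation): joint angles nearest the present ones, or None.
- snapshot(name): name is "scene" or "top" or "wrist"; returns the picture (420x560x3 uint8, blue, green, red); there is no depth.
- camera_info(name): a dict with "fx", "fy", "cx", "cy" (pixels), "R" (3x3) and "t" (3): a world point X has camera coordinates R X + t; the wrist camera has in their place "T_tool_cam" (4x4, takes a point from camera to tool coordinates, whose origin is the TCP and whose axes are the flange's). Camera axes: x right, y down, z forward; pixel columns grow to the right and rows downward; lengths in m; the calibration is good to about 2 mm. A picture is of the moment at which its call begins: read the wrist's pose just before it. camera_info takes no time and is no camera call.
A pose or a line that the arm cannot do raises arm.MotionError and nothing moves.
- ticket.finish_job(): hands the job in; it is judged then, once.
Readings, each from a call of its own:
- arm.read_time(): time.
- arm.read_joint_positions(): joint angles.
- arm.read_dq(): joint speeds.
- arm.read_effort(): joint torques, N m.
- arm.read_tool_pos(): TCP position.
- arm.read_eef_rot(): TCP orientation.
- arm.read_ft_force(): force on the tool from outside, world axes, zero at the start.
- arm.read_wrist_torque(): the same for the moment, N m.
- arm.read_opening(): opening from 0.0 (shut) to 1.0 (fully open).
- arm.read_finger_force(): force on a finger pad.
Only numpy, scipy, OpenCV 4.12 (cv2) and the standard library are available. Lean on these libraries where they do the work, as an engineer would, in place of code of your own. Each camera call takes 0.05 s, during which the arm holds its last target. There are 200 camera calls.

TASK

Pick up the plywood slotting template and set it over the four white snap studs of the slotting jig. Then press it down slowly, keeping it reasonably level, until all four studs have clicked through their holes and the plate lies fully home on all of them, and let go. Leave the other things on the bench where they are.

Things in the scene. Friction and masses are not known exactly. Their poses are not given: they have to be found in the camera images.
- template: Slotting template: plywood plate 140 x 100 x 4 mm (x, y, z) with four 13 mm round through holes at x +-55, y +-35 mm, dark fret-slot lines across y and a bar handle in the middle of its top. About 160 g. Origin: centre of the plate's underside; z up. Starts flat on the bench, handle up, and fits the jig either way round (half a turn makes no difference).
- handle_top (a point): Middle of the top of the template's dark wooden bar handle, 35 mm above the plate's underside. The handle is 60 mm long along the template's x and 18 mm wide along y, and rises 31 mm from the plate's upper face.
- jig: Slotting jig, fixed to the bench: beech base 180 x 100 x 25 mm (x, y, z) with a dark rosewood blank (168 x 40 mm, top at 32 mm) along its middle and four white nylon snap studs at x +-55, y +-35 mm, 59 mm tall to their tips. Origin: centre of the base's underside, on the bench; z up.
- jig_seat (a point): Point of the jig in the middle between the four studs, at the level of their shoulders, 42 mm above the bench; axes as the jig's. The origin of the seated template comes here. A seated plate's upper face is 46 mm above the bench, with the stud tips 13 mm above it.
- stud0 (a point): Jig stud at x +55, y +35 mm (the others are alike), centre of its shoulder's top, 42 mm above the bench. Shoulder 20 mm wide, shank above it 10.8 mm wide, tapering over its last 4 mm to 6 mm at the tip, 17 mm above the shoulder. Two sprung barbs stand out of the shank towards +x and -x: sloped above, reaching 8.7 mm from the axis at their lower edge, 5.5 mm above the shoulder.
- stud3 (a point): Jig stud at x -55, y -35 mm, same point. A plate laid over the studs stays up on the barbs' slopes, underside about 10 mm above the shoulders. Pushed down, the barbs give way and spring out over the plate. It takes about 4.5 N a stud: 9 N for the two studs of one short end when pressed midway between them.
- hole0 (a point): Centre of the template's hole at x +55, y +35 mm, on the plate's underside.
- hole1 (a point): Centre of the template's hole at x +55, y -35 mm, on the plate's underside.
- hole2 (a point): Centre of the template's hole at x -55, y +35 mm, on the plate's underside.
- hole3 (a point): Centre of the template's hole at x -55, y -35 mm, on the plate's underside.
- offcut: Not part of the job, to be left alone: a dark fretted fingerboard offcut, 150 x 50 x 6 mm, lying flat. Origin: on or near the bench under the middle of it.
- sanding_block: Not part of the job, to be left alone: a cork sanding block, 90 x 50 x 34 mm. Origin: on or near the bench under the middle of it.
- glue: Not part of the job, to be left alone: a white glue bottle, 52 mm wide, 140 mm tall, standing. Origin: on or near the bench under the middle of it.
- jar: Not part of the job, to be left alone: a glass jar with a steel lid, 68 mm wide, 80 mm tall, standing. Origin: on or near the bench under the middle of it.
- hammer: Not part of the job, to be left alone: a hammer lying on the bench. Origin: on or near the bench under the middle of it.
- screwdriver: Not part of the job, to be left alone: a screwdriver lying on the bench. Origin: on or near the bench under the middle of it.
- brush: Not part of the job, to be left alone: a brush lying on the bench. Origin: on or near the bench under the middle of it.
Not all that is in view belongs to the job. There is more than one size of the template; the job needs the largest.

How it is judged:
On the way:
1. the template rests on or moves slowly down over the four studs, all four holes over their studs, not yet clicked (horizontal distance between template and jig_seat below 0.004 m and angle between the x axis of template and the x axis of jig, either way round below 0.06 rad and linear speed of template below 0.1 m/s and z of hole0 in the frame of jig_seat between 0.004 and 0.015 m and z of hole1 in the frame of jig_seat between 0.004 and 0.015 m and z of hole2 in the frame of jig_seat between 0.004 and 0.015 m and z of hole3 in the frame of jig_seat between 0.004 and 0.015 m), for 0.1 s.
At the end, for the whole second after the job is handed in: The template lies on the jig at rest, its origin within 3 mm sideways of the middle of the studs, its length within 0.05 rad of the jig's (either way round), and the underside at every one of the four holes less than 2.2 mm above the shoulders, which is below the barbs: all four clicked (horizontal distance between template and jig_seat below 0.003 m and angle between the x axis of template and the x axis of jig, either way round below 0.05 rad and z of each of hole0, hole1, hole2, hole3 in the frame of jig_seat below 0.0022 m and linear speed of template below 0.02 m/s); the robot touches nothing.
It fails at once if the template is tilted more than 0.2 rad while it is over the studs (horizontal distance between template and jig_seat below 0.03 m and height (world z) of template below 0.07 m and angle between template's own z axis and vertical above 0.2 rad).
It fails at once if another thing on the bench is moved more than 40 mm (distance of any of offcut, sanding_block, glue, jar, hammer, screwdriver, brush from where it was at the start of the episode above 0.04 m).
It also fails if it takes over 51 s, if anything falls off the work surface, if the arm or the gripper's body presses on something with over 40 N, if the wrist force passes 120 N, or if a joint passes its speed limit or range.

## Working session

There is one attempt and no reset: what is moved stays moved. The work goes in short steps, each a Python script; the robot and the scene stay as the last script left them, time stands still between calls to the robot, and variables do not carry over. Pictures are saved under pics/ and viewed, at most 10 in all, crops included, and the job is handed in when it is done.

```bash
mkdir -p pics; ls; python3 - <<'E'
from station import arm,snapshot,camera_info
import cv2,numpy as np
for n in("scene","top"):
    cv2.imwrite(f"pics/{n}0.png",snapshot(n)); c=camera_info(n); print(n,c)
print(arm.read_tool_pos(),arm.read_eef_rot(),arm.read_time(),camera_info("wrist"))
E
```

```text
pics
scene {'fx': 456.91419778498806, 'fy': 456.91419778498806, 'cx': 276.08950941951036, 'cy': 207.30129632859447, 'R': array([[-0.69036323,  0.7234577 ,  0.00274994],
       [ 0.41394327,  0.39811918, -0.81862817],
       [-0.59333766, -0.56401247, -0.57431729]]), 't': array([ 0.36813072, -0.18497836,  1.55596374])}
top {'fx': 517.0583366411853, 'fy': 517.0583366411853, 'cx': 276.3307548958702, 'cy': 208.87204301923268, 'R': array([[ 0.01304214, -0.99949034,  0.02913711],
       [-0.99093359, -0.01681633, -0.13329601],
       [ 0.13371805, -0.02713447, -0.99064787]]), 't': array([-0.03072589,  0.52783133,  1.3723337 ])}
[0.14603472 0.63282966 0.30283253] [ 1.13126019e-01  9.93579933e-01 -1.18572122e-03 -1.19354263e-04] 0.1 {'fx': 329.3100222084451, 'fy': 329.3100222084451, 'cx': 278.3967697891186, 'cy': 207.0909170879385, 'T_tool_cam': array([[ 1.38240143e-04, -9.57529514e-01, -2.88335241e-01,
         7.38602357e-02],
       [ 9.99999955e-01,  5.61127351e-05,  2.93098190e-04,
         2.93704520e-04],
       [-2.64470888e-04, -2.88335268e-01,  9.57529479e-01,
        -7.06687881e-02],
       [ 0.00000000e+00,  0.00000000e+00,  0.00000000e+00,
         1.00000000e+00]])}
```

View pics/top0.png

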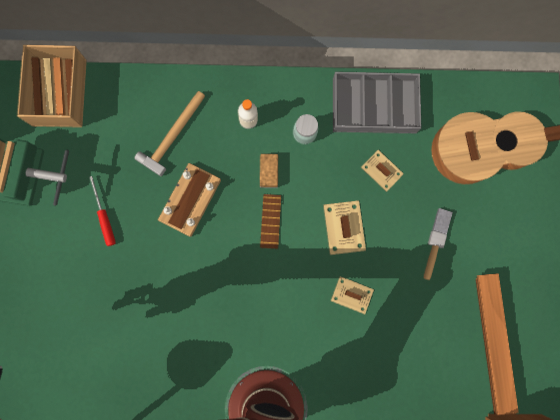

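View pics/scene0.png

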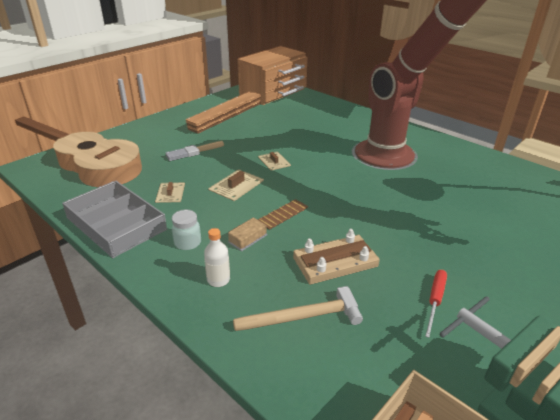

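The largest template is the one at (345,228) in the top view and the jig is at (190,200). Next I'll locate both roughly from the top camera, then refine with the wrist camera.

```bash
cat > h.py <<'E'
from station import arm,snapshot,camera_info,ticket
import cv2,numpy as np
from scipy.spatial.transform import Rotation as Ro
def fixed(n):
    c=camera_info(n); R=c["R"]; return c,R.T,-R.T@c["t"]
def wristpose():
    c=camera_info("wrist"); p=np.array(arm.read_tool_pos()); Q=Ro.from_quat(arm.read_eef_rot()).as_matrix()
    T=c["T_tool_cam"]; return c,Q@T[:3,:3],Q@T[:3,3]+p
def cast(cam,uv,z):
    c,A,o=cam; uv=np.atleast_2d(uv).astype(float)
    d=np.c_[(uv[:,0]-c["cx"])/c["fx"],(uv[:,1]-c["cy"])/c["fy"],np.ones(len(uv))]@A.T
    return o+d*((z-o[2])/d[:,2])[:,None]
def down(yaw):  # tool z down; tool y axis at angle yaw from world x
    y=np.array([np.cos(yaw),np.sin(yaw),0]); z=np.array([0,0,-1.]); x=np.cross(y,z)
    return Ro.from_matrix(np.c_[x,y,z]).as_quat()
E
python3 - <<'E'
from h import *
cam=fixed("top"); im=cv2.imread("pics/top0.png"); hsv=cv2.cvtColor(im,cv2.COLOR_BGR2HSV)
m=((hsv[...,0]<32)&(hsv[...,1]>40)&(hsv[...,2]>70)).astype(np.uint8)
m=cv2.morphologyEx(m,cv2.MORPH_CLOSE,np.ones((5,5)))
for name,(x0,y0,x1,y1),z in(("templ",(318,195,372,260),.004),("jig",(155,160,225,240),.025)):
    s=np.zeros_like(m); s[y0:y1,x0:x1]=m[y0:y1,x0:x1]
    c=max(cv2.findContours(s,0,2)[0],key=cv2.contourArea)
    P=cast(cam,c[:,0],z)[:,:2].astype(np.float32); print(name,cv2.minAreaRect(P*1000))
    r=cv2.minAreaRect(P*1000); print(np.hypot(*r[0]))
st=((hsv[...,1]<60)&(hsv[...,2]>150)).astype(np.uint8); st[:, :155]=0; st[:,225:]=0; st[:160]=0; st[240:]=0
n,_,S,C=cv2.connectedComponentsWithStats(st)
for i in range(1,n):
    if S[i,4]>3: print(C[i],S[i,4],cast(cam,C[i],.05)[0])
E
```

```text
templ ((484.57928466796875, -213.31912231445312), (141.29763793945312, 101.3220443725586), 7.612209320068359)
529.4545599712301
jig ((552.5370483398438, 215.56564331054688), (103.140380859375, 180.56065368652344), 64.02217102050781)
593.0984204699897
[158.02777778 168.22222222] 72 [0.6318623  0.29925509 0.05      ]
[186.05128205 174.87179487] 39 [0.6149829  0.22313042 0.05      ]
[208.92307692 186.17948718] 39 [0.58506877 0.16052519 0.05      ]
[166.675 210.225] 40 [0.51767497 0.27127483 0.05      ]
[190. 222.] 39 [0.4869887  0.20798052 0.05      ]
```

Sizes match the description: template 141x101 mm, jig 180x103 mm. Next come wrist views of both.

```bash
python3 - <<'E'
from h import *
v={}
for n,(x,y),yaw in(("jig",(.5525,.2156),64.0),("tem",(.4846,-.2133),97.6)):
    q=down(np.radians(yaw)); tx=Ro.from_quat(q).as_matrix()[:,0]
    p=np.array([x,y,.2 if n=="tem" else .23])-.05*tx
    up=p.copy(); up[2]=.3
    print(n,p,arm.ik(p,q))
    arm.movep(up,q); arm.line_to(p,.25); arm.pause(.3)
    cam=wristpose(); im=snapshot("wrist"); cv2.imwrite(f"pics/w_{n}.png",im)
    np.savez(f"w_{n}.npz",A=cam[1],o=cam[2]); 
    if n=="jig": arm.line_to(up,.25)
    print(arm.read_time(),arm.read_tool_pos())
cv2.imwrite("pics/both.png",cv2.resize(np.hstack([cv2.imread("pics/w_jig.png"),cv2.imread("pics/w_tem.png")]),(800,300)))
E
```

```text
jig [0.5974397  0.19368144 0.23      ] [-0.42487772  0.65612379  0.12942975  1.58369272 -0.10003314  0.90826395
  0.85656127]
3.5667 [0.59776447 0.19367507 0.30162464]
tem [ 0.53416078 -0.20668718  0.2       ] [ 0.31126875  0.61571638  0.03103285  1.77329442 -0.02620878  0.75298028
  2.05917218]
5.9667 [ 0.534612   -0.20684445  0.20116098]
```

View pics/w_jig.png

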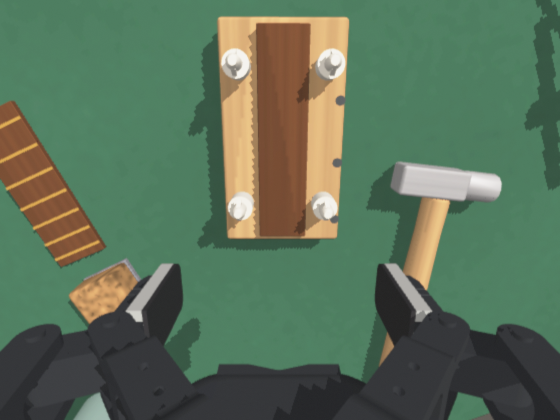

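View pics/w_tem.png

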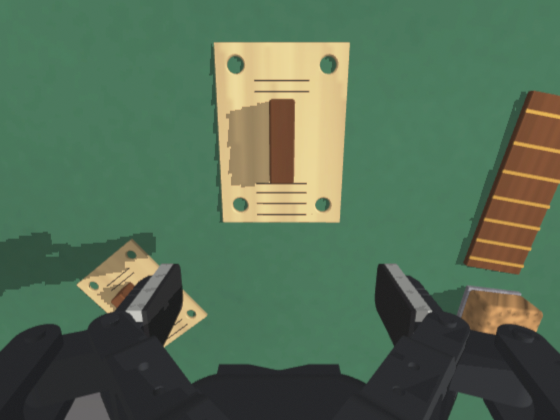

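Both views are clear. The jig studs are at about (235,64), (332,64), (240,207) and (324,207). The template holes are at (236,64), (329,64), (240,205) and (323,205), and the handle is at (282,141).

```bash
cat > m.py <<'E'
from h import *
def load(n):
    d=np.load(f"w_{n}.npz"); return (camera_info("wrist"),d["A"],d["o"]),cv2.imread(f"pics/w_{n}.png")
def fit(P,lab):  # P: 4 pts order (+-x,+-y) around ; sort by angle -> centre, long-axis angle
    P=P[:,:2]; c=P.mean(0); o=np.argsort(np.arctan2(*(P-c).T[::-1])); P=P[o]
    e=[P[(i+1)%4]-P[i] for i in range(4)]; L=np.array([np.hypot(*v) for v in e])*1000
    k=0 if L[0]>L[1] else 1
    d=e[k]-e[k+2]; a=np.degrees(np.arctan2(d[1],d[0])); s=e[1-k]-e[(3-k)] if k==0 else e[0]-e[2]
    print(lab,"c",c.round(4),"ang",round((a+90)%180-90,2),"perp",round(np.degrees(np.arctan2(s[1],s[0])),2),"L",L.round(1))
    return c,a
if __name__=="__main__":
    for n,z in(("tem",.004),("jig",.025)):
        cam,im=load(n); hsv=cv2.cvtColor(im,cv2.COLOR_BGR2HSV); H,S,V=cv2.split(hsv)
        nongreen=(((H<38)|(H>100)|((S<60)&(V>100)))).astype(np.uint8); nongreen[250:]=0; nongreen[:,:205]=0; nongreen[:,360:]=0
        nongreen=cv2.morphologyEx(nongreen,cv2.MORPH_OPEN,np.ones((3,3)))
        c=max(cv2.findContours(nongreen,0,2)[0],key=cv2.contourArea); r=cv2.approxPolyDP(cv2.convexHull(c),6,True)[:,0]
        print(n,r.tolist())
        rect=cv2.minAreaRect(cast(cam,c[:,0],z)[:,:2].astype(np.float32)*1000); print("rect",rect)
        if len(r)==4: fit(cast(cam,r,z),"corners")
        plate=np.zeros_like(nongreen); cv2.drawContours(plate,[c],-1,1,-1); plate=cv2.erode(plate,np.ones((5,5)))
        if n=="tem": b=((H>40)&(H<100)&(S>60)&(plate>0)).astype(np.uint8)
        else: b=((S<70)&(V>70)&(plate>0)).astype(np.uint8); b=cv2.morphologyEx(b,cv2.MORPH_CLOSE,np.ones((5,5)))
        cs=sorted(cv2.findContours(b,0,2)[0],key=cv2.contourArea)[-4:]
        E=[]
        for q in cs:
            h=cv2.convexHull(q); e=cv2.fitEllipse(h); (u,v),rr=cv2.minEnclosingCircle(h); M=cv2.moments(h)
            cen=(M["m10"]/M["m00"],M["m01"]/M["m00"]); E.append(cen); print(np.round(cen,1),cv2.boundingRect(q),round(rr,1),np.round(e[0],1),np.round(e[1],1))
        for zz in((.004,.002,0) if n=="tem" else (.042,.045)): fit(cast(cam,E,zz),f"z{zz}")
E
python3 m.py; python3 - <<'E'
import cv2,numpy as np
j=cv2.imread("pics/w_jig.png");t=cv2.imread("pics/w_tem.png")
f=lambda i,x,y:cv2.resize(i[y-25:y+25,x-25:x+25],(250,250),interpolation=cv2.INTER_CUBIC)
cv2.imwrite("pics/zz.png",np.vstack([np.hstack([f(j,235,64),f(j,332,64),f(t,236,64)]),np.hstack([f(j,240,207),f(j,324,207),f(t,323,205)])]))
E
```

```text
tem [[349, 42], [339, 221], [223, 221], [214, 42]]
rect ((485.6070861816406, -211.26495361328125), (140.7945098876953, 101.02095794677734), 7.602687358856201)
corners c [ 0.4851 -0.211 ] ang 7.59 perp 97.61 L [139.9  99.9 139.8  99.6]
[321.7 204. ] (315, 198, 14, 13) 6.8 [321.7 204. ] [12.1 13.3]
[239.6 204. ] (233, 198, 14, 13) 6.8 [239.6 204. ] [12.  13.9]
[234.9  64.3] (228, 56, 16, 17) 8.4 [234.9  64.4] [15.5 16.5]
[327.5  64.5] (320, 56, 16, 18) 8.5 [327.5  64.4] [15.4 17.1]
z0.004 c [ 0.4852 -0.2113] ang 7.51 perp 97.55 L [109.4  69.6 109.3  69.6]
z0.002 c [ 0.4853 -0.2112] ang 7.51 perp 97.55 L [110.3  70.1 110.1  70.1]
z0 c [ 0.4855 -0.2112] ang 7.51 perp 97.55 L [111.1  70.7 110.9  70.6]
jig [[218, 17], [348, 19], [336, 237], [227, 236]]
rect ((554.9468994140625, 219.34228515625), (100.11798095703125, 178.64892578125), 63.85957717895508)
corners c [0.5548 0.2193] ang -26.21 perp 63.32 L [175.9  98.6 175.7  97.4]
[323.6 205.6] (311, 192, 26, 28) 14.4 [323.7 205.7] [24.9 29.5]
[240.7 205.8] (228, 192, 26, 29) 14.6 [240.6 205.6] [25.2 29.3]
[235.5  63.7] (221, 48, 30, 32) 16.3 [235.5  63.8] [28.  32.6]
[329.8  64.1] (315, 48, 30, 32) 16.4 [330.   64.1] [28.4 33.1]
z0.042 c [0.5546 0.2193] ang -26.01 perp 63.99 L [108.1  68.3 107.7  68.8]
z0.045 c [0.5543 0.2194] ang -26.01 perp 63.99 L [106.8  67.6 106.5  68. ]
```

View pics/zz.png

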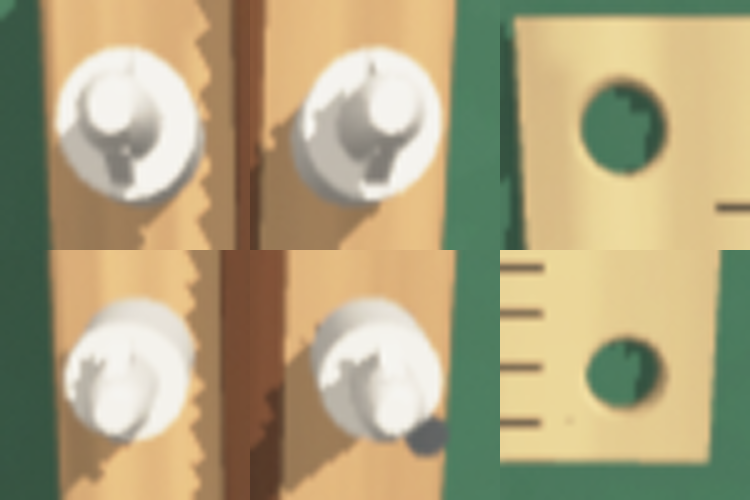

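The crops show each stud's shoulder disc plus some side wall. The disc tops are centred at about (235,63), (330.8,63.4), (239.9,206.7) and (324.5,206.7). I'll refit at z=0.042, then grasp, lift and hover over the jig.

```bash
python3 - <<'E'
from m import *
cam,_=load("jig")
jc,_=fit(cast(cam,[(235,63),(330.8,63.4),(239.9,206.7),(324.5,206.7)],.042),"discs")
tc=np.array([.4852,-.2112]); q=down(np.radians(97.55)); qj=down(np.radians(64.0))
arm.move_gripper(.7,60)
arm.line_to([*tc,.15],.2,q); arm.line_to([*tc,.082],.08); arm.pause(.2)
print(arm.read_tool_pos(),arm.read_ft_force())
arm.move_gripper(0,60); print("grip",arm.read_opening(),arm.read_finger_force())
arm.line_to([*tc,.2],.12); print(arm.read_opening(),arm.read_ft_force())
arm.line_to([*jc,.2],.2,qj); arm.line_to([*jc,.175],.1); arm.pause(.4)
w=wristpose(); im=snapshot("wrist"); cv2.imwrite("pics/w_hov.png",im); np.savez("w_hov.npz",A=w[1],o=w[2])
print(arm.read_tool_pos(),Ro.from_quat(arm.read_eef_rot()).as_matrix().round(3).tolist(),arm.read_ft_force(),arm.read_time())
E
```

```text
discs c [0.5548 0.2193] ang -26.07 perp 63.88 L [109.4  69.8 109.2  69.8]
[ 0.48546205 -0.21130136  0.08249237] [-0.54077729 -0.59489932  0.95321981]
grip 0.20356115409192008 60.23861289024353
0.19908000623726008 [-0.82077144 -0.45128595 -1.46352282]
[0.55487597 0.2193975  0.17528107] [[-0.899, 0.438, 0.0], [0.438, 0.899, 0.0], [-0.0, 0.0, -1.0]] [ 0.64868875  0.11901739 -0.72170794] 12.825
```

View pics/w_hov.png

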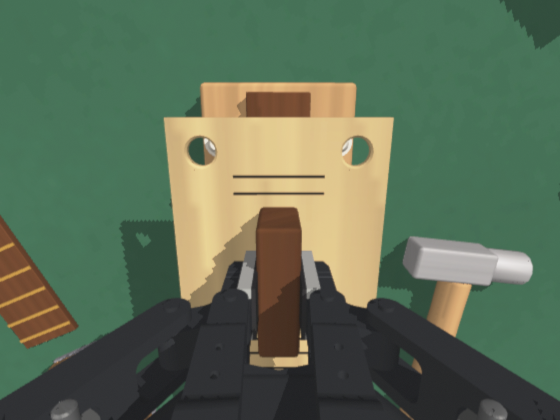

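The plate is held. Its far holes are at (201,151) and (357,151), with the studs showing symmetrically through them. I'll check the plate's in-hand pose numerically.

```bash
python3 - <<'E'
from m import *
cam,im=load("hov"); H,S,V=cv2.split(cv2.cvtColor(im,cv2.COLOR_BGR2HSV))
m=((H>14)&(H<32)&(S>60)&(V>120)).astype(np.uint8); m[:, :150]=0;m[:,410:]=0; m[310:]=0; m[:117]=0
top=[]
# hole rims: fit ellipse on edge of non-plate blob
b=(1-m); E=[]
for x0 in(180,335):
    s=np.zeros_like(b); s[130:173,x0:x0+44]=b[130:173,x0:x0+44]
    c=max(cv2.findContours(s,0,2)[0],key=cv2.contourArea); e=cv2.fitEllipse(cv2.convexHull(c)); E.append(e[0]); print(cv2.boundingRect(c),np.round(e[0],1),np.round(e[1],1))
tcp=np.array([.55488,.2194]); a=np.radians(-26.0); X=np.array([np.cos(a),np.sin(a)]); Y=np.array([-X[1],X[0]])
E+= [(166,118),(392,118)]
for z in(.0953,.0973):
    P=cast(cam,E,z)[:,:2]-tcp; print(z,(np.c_[P@X,P@Y]*1000).round(1).tolist())
E
```

```text
(188, 137, 27, 28) [201.3 150.4] [25.9 28.3]
(352, 137, 18, 28) [359.  149.9] [19.3 29.6]
0.0953 [[-55.4, -34.7], [-55.6, 36.9], [-69.6, -49.4], [-69.6, 50.5]]
0.0973 [[-55.6, -34.3], [-55.8, 36.4], [-69.6, -48.7], [-69.7, 49.8]]
```

In-hand offset is under 0.5 mm. Now I'll descend slowly to the barbs while watching the force.

```bash
python3 - <<'E'
from h import *
p=np.array([.5548,.2193]); F0=np.array(arm.read_ft_force())
arm.line_to([*p,.146],.06); 
for z in np.arange(.144,.1325,-.0015):
    arm.line_to([*p,z],.03); arm.pause(.08); f=np.array(arm.read_ft_force())-F0
    print(round(z,4),np.array(arm.read_tool_pos()).round(4),f.round(2),np.array(arm.read_wrist_torque()).round(2))
    if f[2]>6 or np.hypot(f[0],f[1])>6: break
arm.pause(.2); cv2.imwrite("pics/sc1.png",snapshot("scene")[200:310,260:410].repeat(4,0).repeat(4,1)); print(arm.read_time(),arm.read_opening())
E
```

```text
0.144 [0.5549 0.2193 0.1442] [-1.23 -0.05 -1.91] [ 0.02 -0.01  0.03]
0.1425 [0.5548 0.2193 0.1425] [-0.44  0.02 -1.01] [0.01 0.05 0.02]
0.141 [0.5548 0.2193 0.141 ] [-0.6   0.34 -0.39] [-0.01  0.01  0.01]
0.1395 [0.5548 0.2193 0.1394] [-0.91 -0.71 -0.61] [-0.03 -0.03  0.02]
0.138 [0.5548 0.2193 0.138 ] [ 0.41 -0.67 -0.17] [-0.    0.02 -0.01]
0.1365 [0.5548 0.2193 0.1365] [-0.37 -0.43  0.16] [-0.02  0.07 -0.06]
0.135 [0.555  0.2192 0.135 ] [-0.34 -1.14 -1.07] [-0.08 -0.03 -0.03]
0.1335 [0.5553 0.2192 0.1338] [ 0.65 -0.46  1.3 ] [-0.15 -0.2  -0.09]
16.375 0.20203268868707178
```

View pics/sc1.png

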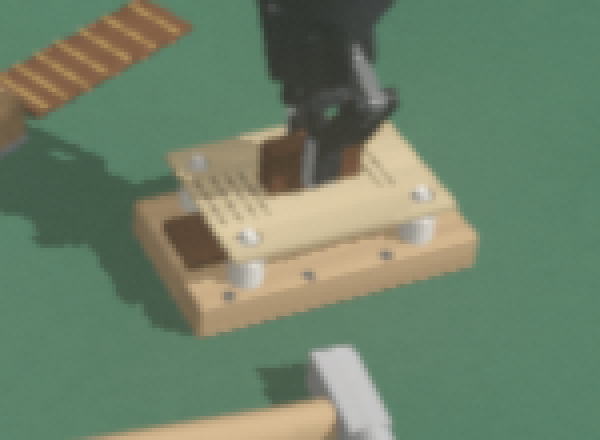

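The scene crop shows the stud tips through their holes and the plate level on the barbs. Now I'll press slowly.

```bash
python3 - <<'E'
from h import *
p=np.array([.5552,.2192]); F0=np.array([.65,.1,-.7])
arm.move_gripper(0,100)
for z in np.arange(.1325,.1195,-.001):
    arm.line_to([*p,z],.015); arm.pause(.05); f=np.array(arm.read_ft_force())-F0
    print(round(z,4),np.array(arm.read_tool_pos()).round(4),f.round(1),np.array(arm.read_wrist_torque()).round(2))
    if f[2]>32 or np.hypot(f[0],f[1])>15: break
print(arm.read_time(),arm.read_opening())
cv2.imwrite("pics/sc2.png",snapshot("scene")[200:310,260:410].repeat(4,0).repeat(4,1))
E
```

```text
0.1325 [0.5553 0.2191 0.1333] [-0.4 -0.3  7.3] [-0.24  0.01 -0.  ]
0.1315 [0.5553 0.2191 0.1329] [-2.1 -0.9  9.7] [-0.37  0.23 -0.04]
0.1305 [0.5554 0.219  0.1323] [-2.  -1.5 11.3] [-0.42  0.34 -0.03]
0.1295 [0.5555 0.219  0.1316] [-2.2 -1.5 13.7] [-0.44  0.39 -0.01]
0.1285 [0.5555 0.219  0.1309] [-2.6 -1.8 14.5] [-0.47  0.51 -0.11]
0.1275 [0.5555 0.219  0.1302] [-3.6 -2.4 17. ] [-0.57  0.68 -0.  ]
0.1265 [0.5552 0.219  0.1275] [-0.7 -2.9  7.1] [-0.43  0.09 -0.08]
0.1255 [0.5543 0.2193 0.1246] [-0.1 -0.5 -2.4] [-0.09 -0.15 -0.05]
0.1245 [0.5543 0.2193 0.1245] [-4.4 -0.4  2.6] [-0.15  0.39 -0.01]
0.1235 [0.5543 0.2193 0.1244] [-5.5 -2.   9.1] [-0.31  0.83 -0.01]
0.1225 [0.5543 0.2192 0.1244] [-6.6 -1.4 13.8] [-0.39  1.15 -0.02]
0.1215 [0.5544 0.2192 0.1244] [-8.5 -2.1 20.4] [-0.54  1.49  0.01]
0.1205 [0.5543 0.2192 0.1244] [-11.1  -2.3  25.5] [-0.67  1.87  0.04]
0.1195 [0.5543 0.2192 0.1244] [-12.1  -2.1  31. ] [-0.81  2.22 -0.03]
20.7917 0.18631065862130425
```

View pics/sc2.png

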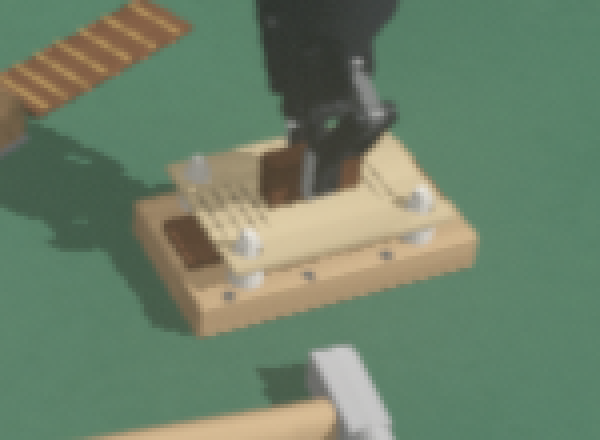

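It has a hard stop at TCP z 0.1244, which matches the shoulders (0.042 + 0.0825), and the plate looks level. I'll release, retreat and verify with the wrist camera.

```bash
python3 - <<'E'
from m import *
p=np.array([.5543,.2192]); arm.line_to([*p,.1244],.03); arm.pause(.1)
arm.move_gripper(.6); arm.line_to([*p,.2],.1)
q=down(np.radians(64.)); tx=Ro.from_quat(q).as_matrix()[:,0]
v=np.array([*p,.23])-.05*tx; arm.line_to(v,.15); arm.pause(.3)
w=wristpose(); im=snapshot("wrist"); cv2.imwrite("pics/w_end.png",im); np.savez("w_end.npz",A=w[1],o=w[2])
H,S,V=cv2.split(cv2.cvtColor(im,cv2.COLOR_BGR2HSV))
m=((H>16)&(H<32)&(S>60)&(V>170)).astype(np.uint8); m[250:]=0
c=max(cv2.findContours(m,0,2)[0],key=cv2.contourArea); r=cv2.approxPolyDP(cv2.convexHull(c),6,True)[:,0]; print(r.tolist())
if len(r)==4:
    for z in(.046,.051): fit(cast(w,r,z),f"plate{z}")
print(arm.read_time(),arm.read_ft_force())
E
```

```text
[[343, 20], [350, 44], [339, 229], [218, 229], [208, 54], [215, 20]]
23.4917 [ 0.62150961 -0.49505046  0.01561236]
```

View pics/w_end.png

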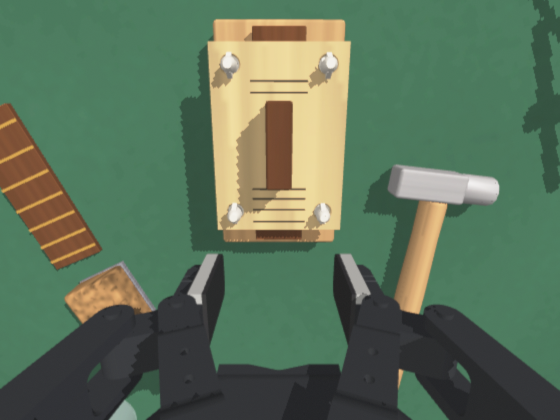

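The plate's corners are at about (209,42), (349,42), (340,229) and (218,229), and all four studs stand well through it. I'll check heights from the edge lengths before handing in.

```bash
python3 - <<'E'
from m import *
cam,_=load("end")
for z in(.046,.0515): fit(cast(cam,[(209,41.5),(349.5,41.5),(340,229.5),(218,229.5)],z),z)
E
```

```text
0.046 c [0.5551 0.2198] ang -25.97 perp 64.07 L [140.4 100.4 140.3  98.4]
0.0515 c [0.5546 0.22  ] ang -25.97 perp 64.07 L [137.3  98.2 137.3  96.3]
```

```bash
python3 -c "
from station import ticket; print(ticket.finish_job())"
```

```text
the job is handed in; nothing more can be done
None
```

The largest template is pressed fully home on all four studs and released, the other things on the bench were left alone, and the job is handed in; no verdict was returned.

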